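# Hold the marker case lid at its balance point

### The job

Clear the ribboned packet off the closed lid of the wooden marker case and set it down gently, the right way up, in the middle of the purple mat. Then grip the brass bar on the lid, swing the lid up until it stands straight upright at its balance point, neither dropping it back nor letting it go over the top, and finish still gripping it motionless there (do not let go) so that a lid stay can be fitted. Leave the wine glasses, markers, glue stick and ink jar where they are.

Things in the scene. Friction and masses are not known exactly. Their poses are not given: they have to be found in the camera images.
- case: wooden marker case fixed to the table, 130 (its x) by 200 (its y) by 70 high, with a flat hinged lid 12 thick on top (closed lid's top face at 82). Origin: centre of its underside. Its x axis points from the bar side to the hinge side; the hinge runs along its y axis. Its place, its side of the table (left or right) and its yaw vary
- lid (a joint): the lid's angle in rad: 0 closed (flat), growing as the bar side rises and swings over towards the hinge; 1.57 (90 degrees) is upright, and there the lid balances, since its centre of mass lies in the plane of hinge and bar. Hinge nearly frictionless: let go elsewhere it falls shut or falls over to a stop at 2.6. Lid mass about 0.4 kg
- lid_hinge (a point): middle of the hinge axis, at the case's far top edge, 76 above the table; axes as the case (x from bar to hinge, y along the hinge)
- lid_bar (a point): middle of the lid's round brass bar, 12 thick, 100 free length along the case's y, 185 from the hinge axis in the lid's mid-plane, with a gap of 48 between bar and lid edge (open the fingers no wider than 50). Closed: on the robot's side, 76 above the table, at least 50 free below. Pinch it from above, fingers across it; it turns between the pads. Upright: 261 up, right over the hinge
- packet_center (a point): centre of a white paper-wrapped packet with red ribbon, a rigid box 90 (its x) by 50 (its y) by 48 high, about 0.18 kg, lying on the closed lid; its z points up. The ribbon's bow adds 6 on top
- packet: the same packet; origin: centre of its underside
- mat_center (a point): centre of the top face of the flat purple mat, 170 square, 3 thick, fixed to the table on the other side from the case
- glass_far: empty wine glass of clear glass, 190 tall, bowl 76 wide, foot 68 wide, standing towards the far edge of the table. Origin: centre of its foot's underside. Bystander.
- glass_side: the same kind of wine glass, standing to the robot's right. Origin: centre of its foot's underside. Bystander.
- marker_cyan: white marker pen with a cyan cap, lying flat, 128 long along its x, 16 wide and high, near the robot. Origin: underside, about mid-length. Bystander.
- marker_yellow: the same marker with a yellow cap, lying flat beyond the work area. Origin: underside, about mid-length. Bystander.
- glue: orange glue stick standing upright, 31 wide, 90 tall, to the robot's left. Origin: centre of its underside. Bystander.
- ink: small amber ink jar with black cap, 44 wide, 60 tall, standing at the far left. Origin: centre of its underside. Bystander.

How it is judged (in metres and radians):
On the way, in this order (a step that is already met when the one before it is completed fails the run):
1. the packet lies released in the middle of the mat, with the lid still closed (horizontal distance between packet_center and mat_center below 0.045 m and height (world z) of packet_center below 0.034 m and angle between packet_center's own z axis and vertical below 0.12 rad and linear speed of packet below 0.03 m/s and contact force between the fingers and packet below 0.1 N and value of joint lid below 0.1 rad), for 0.3 s.
2. the lid is half-way up, in the robot's fingers (contact force between the fingers and lid above 0.5 N and value of joint lid between 0.6 and 1.3 rad), for 0.1 s.
At the end, for the whole second after the job is handed in: the lid is held still in the fingers (contact above 0.5 N), within 0.1 rad (6 degrees) of upright, slower than 0.05 rad/s; the packet rests upright and released on the mat, its centre within 45 mm of the mat's centre (value of joint lid between 1.471 and 1.671 rad and velocity of joint lid between -0.05 and 0.05 rad/s and contact force between the fingers and lid above 0.5 N and horizontal distance between packet_center and mat_center below 0.045 m and height (world z) of packet_center below 0.034 m and angle between packet_center's own z axis and vertical below 0.12 rad and linear speed of packet below 0.03 m/s and contact force between the fingers and packet below 0.1 N); the arm keeps its last pose, push and grip.
It fails at once if the lid goes over the top (more than 20 degrees past upright) (value of joint lid above 1.921 rad).
It fails at once if the lid drops back (falls faster than 1.5 rad/s) (velocity of joint lid below -1.5 rad/s).
It fails at once if the packet is dropped (falls free for more than about 25 mm) (contact force between the fingers and packet below 0.1 N and linear speed of packet above 0.7 m/s).
It fails at once if the packet is tipped over (angle between packet_center's own z axis and vertical above 0.6 rad).
It fails at once if a bystander is disturbed (moved more than 30 mm) (distance of any of glass_far, glass_side, marker_cyan, marker_yellow, glue, ink from where it was at the start of the episode above 0.03 m).
It also fails if it takes over 61 s, if anything falls off the work surface, if the arm or the gripper's body presses on something with over 40 N, if the wrist force passes 120 N, or if a joint passes its speed limit or range.

### The arm

A 7-joint arm with a two-finger parallel gripper is mounted at the origin on the work surface. World frame = base frame: x ahead of the robot, y to its left, z up, the work surface at z = 0. Lengths are in mm, angles in rad, forces in N, time in s.
With the tool pointing down it reaches from about 425 to 975 mm from the base axis. Payload 16.7 kg.
Tool frame: the origin (TCP) lies on the centre line of the jaws, within the pads' length; the fingertips stand 11 mm ahead of it and the grasp point (between the pads) lies 8 mm behind it; z points along the fingers, y is the line along which they close (so a half turn about z gives the same grasp; the last joint's range is limited). The gripper opens to 85 mm and grips with 20 to 120 N. Pads are 22 mm wide; open, the fingers measure 114 mm over their backs; the gripper's body (76 mm by 85 mm) begins 54 mm behind the grasp point. The pads swing forward as they close: fully open they stand 13 mm farther back than shut.
Start: joints at [0.966, 0.426, 0.074, 1.606, -0.034, 1.111, -0.067], TCP at [297.087, -606.066, 242.302] pointing down, gripper open.
Joint ranges: [-2.85, 2.85], [-0.5, 2.14], [-1.23, 1.37], [0.21, 2.46], [-1.02, 4.16], [0.16, 2.05], [-2.73, 2.73]. Speed limits (rad/s): [1.89, 1.89, 2.39, 2.39, 3.01, 3.01, 3.01].

### API

Orientations are given as a rotation vector (axis times angle).
In Python, from plant import state, read_camera, hand_in, boxes_of, trace gives the robot as it stands.
- The arm moves only by the tool arm_command, never from a script. Its argument "deltas" is one flat list of numbers, 6 for each row, row after row: the shift along the tool's x, y, z in m, then the turn, a rotation vector about the tool's x, y, z in degrees. In form: [tx, ty, tz, rx, ry, rz, tx, ty, tz, rx, ry, rz, ...]. A call has 1 to 8 rows; each row is the pose to reach, as a shift and turn from the pose commanded when the call began, along the tool's axes at that moment; what a row does not reach only later rows make up. A row lasts 1/10 s, in which the tool goes at most 50 mm and 8.59 degrees, less where a joint would pass 70% of its speed; a pose out of reach is approached as far as the arm can. A call with a gripper value outside its range is refused whole. "hand" is the closure, from -1 (fully open) to 1 (shut), set as the call begins (left out, the last holds). The fingers move at their own pace and stop on an object; the grip force is fixed at half the most. Time passes only in rows, so rows that repeat a pose let the fingers close. It gives the time, the measured TCP pose, the force, the opening and the grip force at its end, in the units of the state.
- state(): the state, without advancing time (a new reading comes with each control period).
- read_camera(name): name is "scene" or "top" or "wrist"; returns a dict with "color" (400x640x3 uint8, blue, green, red), "intrinsics" (3x3 intrinsics, pixels), "R" (3x3) and "t" (3): a world point X has camera coordinates R X + t. Camera axes: x right, y down, z forward; pixel columns grow to the right and rows downward; lengths in mm; the calibration is good to about 2 mm. A picture is of the moment at which its call begins. There is no depth.
- hand_in(): hands the job in; it is judged then, once.
Trained networks look in a picture, given as the dict that the camera call returned (one of the last four; its "shot" number tells which), for a name from the list of things; names that differ only in an ending like _2 or _b are one class to them, and where a whole thing is asked for, a point or a joint stands for the part that bears it (a point fixed in the world has none). Each returns a list of dicts, best first, with "p" (0 to 1); they miss things now and then, are a little off and sometimes report something else, mostly with a low value. They report only what shows in the picture. A call takes as long as a camera call.
- boxes_of(target, picture): "location" ([x, y, z] in mm, in the coordinates of the camera as it stood for that picture, good to about 4 mm: the middle of the surface that is visible of it).
- trace(target, picture): "pixels" (400x640 bool, what is visible of it).
The state is a dict: "clock": time; "qpos": joint angles; "joint_velocities": joint speeds; "tau": joint torques, N m; "eef_pos": TCP position; "eef_rot": TCP orientation; "wrist_force": force on the tool from outside, world axes, zero at the start; "moment": the same for the moment, N m; "opening": finger opening in mm; "gripper_force": force on a finger pad.
Only numpy, scipy, OpenCV 4.12 (cv2) and the standard library are available. Lean on these libraries where they do the work, as an engineer would, in place of code of your own. Each camera call takes 0.05 s, during which the arm holds its last target. There are 200 camera calls.

## Working session

There is one attempt and no reset: what is moved stays moved. The work goes in short steps, Python scripts to look and compute and a tool call to move; the robot and the scene stay as the last step left them, time stands still between calls to the robot, and variables do not carry over. Pictures are saved under pics/ and viewed, at most 10 in all, crops included, and the job is handed in when it is done.

Besides the shell and the picture viewer there is one more tool, called after "Call:" as name(argument=value, ...) on one line, values as JSON. arm_command: Moves the arm, as the interface text tells. Its arguments: {"type":"object","properties":{"deltas":{"type":"array","items":{"type":"number"}},"hand":{"type":"number"}},"required":["deltas"]}

```bash
mkdir -p pics; ls; cat > h.py <<'E'
import numpy as np, cv2
from plant import *
from scipy.spatial.transform import Rotation as Ro
def w(c,p): return c["R"].T@(np.array(p)-c["t"])
def plane(c,px,z):
    d=c["R"].T@np.linalg.solve(c["intrinsics"],np.r_[px,1.]); o=-c["R"].T@c["t"]
    return o+d*(z-o[2])/d[2]
def proj(c,X):
    q=c["intrinsics"]@(c["R"]@np.array(X)+c["t"]); return q[:2]/q[2]
E
python3 - <<'E'
from h import *
np.set_printoptions(precision=1,suppress=True)
s=state();print(s)
for n in("top","scene"):
    c=read_camera(n);cv2.imwrite(f"pics/{n}0.png",c["color"])
    print(n,c["t"],-c["R"].T@c["t"])
    for k in["case","lid","lid_bar","packet","mat_center","glass_far","glass_side","marker_cyan","marker_yellow","glue","ink"]:
        for b in boxes_of(k,c)[:2]: print(k,round(b["p"],2),w(c,b["location"]))
    for k,z in(("packet",48+82),("lid",82),("lid_bar",82)):
        t=trace(k,c)
        if t and n=="top":
            m=t[0]["pixels"].astype(np.uint8)
            pts=np.argwhere(m)[:,::-1]
            r=cv2.minAreaRect(np.array([plane(c,p,z)[:2] for p in pts],np.float32)); print(k,t[0]["p"],r)
E
```

```text
pics
{'clock': 0.0, 'qpos': array([ 1. ,  0.4,  0.1,  1.6, -0. ,  1.1, -0.1]), 'joint_velocities': array([-0.,  0.,  0.,  0., -0., -0., -0.]), 'tau': array([ -0. , -95. ,   3.8, -46.4,   0. ,   0. ,   0. ]), 'eef_pos': array([ 296.9, -605.7,  241.6]), 'eef_rot': array([-3.1, -0.7,  0. ]), 'wrist_force': array([-0.1, -0. , -0.6]), 'moment': array([ 0.,  0., -0.]), 'gripper_force': 0.0, 'opening': 85.05354703118265}
top [  -8.5  594.1 1245. ] [ 362.1   15.4 1331. ]
case 0.88 [580.8 109.6  80.9]
case 0.28 [614.1 141.5 131.8]
lid 0.98 [581.6 106.5  83. ]
lid 0.65 [ 472.4 -464.1  131.6]
lid_bar 0.82 [584.1 112.8  83.9]
lid_bar 0.18 [612.1 144.4 129.2]
packet 0.91 [614.3 142.8 131.1]
mat_center 0.77 [ 552.4 -147.7    3. ]
glass_far 0.88 [780.   22.3 127.8]
glass_side 0.62 [ 473.2 -460.   135.4]
marker_cyan 0.65 [417.5 -22.8  15.1]
marker_yellow 0.75 [ 754.5 -151.3   10.8]
glue 0.47 [481.3 433.2  86.6]
ink 0.48 [757.8 171.4  57.5]
packet 0.96 ((614.73388671875, 142.61376953125), (98.59463500976562, 48.18267059326172), 26.17079734802246)
lid 0.78 ((571.2847900390625, 124.47940826416016), (189.8379364013672, 200.01954650878906), 3.8802459239959717)
lid_bar 0.94 ((571.2933959960938, 126.01904296875), (190.06573486328125, 202.1382598876953), 3.866649866104126)
scene [ 293.5 -330.5 1673.2] [1334.3  447.5 1007.2]
lid 0.65 [601.4 122.2  83.6]
lid 0.4 [494.7 439.4  66.3]
lid_bar 0.6 [606.2 119.1  83.4]
packet 0.88 [641.2 152.8 133.3]
mat_center 0.67 [ 560.3 -148.1    3.7]
glass_far 0.87 [789.1  24.7 145.3]
glass_side 0.79 [ 479.8 -455.6  146.9]
glass_side 0.56 [636.4 133.4  83.6]
marker_cyan 0.56 [417.9 -17.   13.4]
marker_yellow 0.88 [ 764.9 -147.2   17.2]
marker_yellow 0.42 [604.1 118.8  85.2]
glue 0.92 [494.4 441.6  67.3]
ink 0.78 [770.5 179.8  54.3]
ink 0.32 [640.7 155.1 134.1]
```

View pics/top0.png

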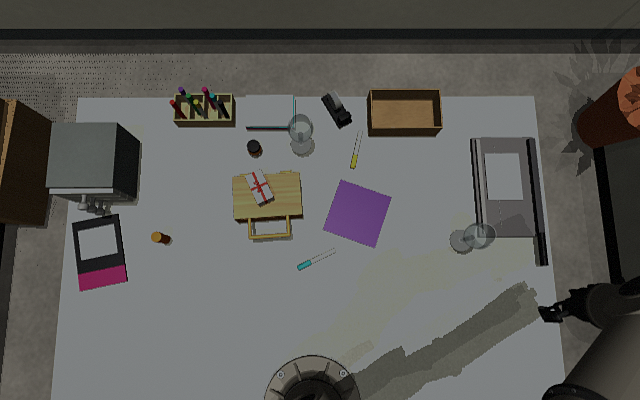

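```bash
python3 - <<'E'
from h import *
np.set_printoptions(precision=3,suppress=True)
s=state();print(Ro.from_rotvec(s["eef_rot"]).as_matrix(), s["eef_rot"])
c=read_camera("top")
m=trace("mat_center",c)
for k,z in(("packet",130),("lid",82)):
    m=trace(k,c)[0]["pixels"].astype(np.uint8)
    cs=max(cv2.findContours(m,0,2)[0],key=cv2.contourArea)
    a=cv2.approxPolyDP(cs,4,True)[:,0]
    for p in a: print(k,p,plane(c,p,z)[:2])
hsv=cv2.cvtColor(c["color"],cv2.COLOR_BGR2HSV)
pm=cv2.inRange(hsv,(120,50,40),(165,255,255))
cs=max(cv2.findContours(pm,0,2)[0],key=cv2.contourArea)
print("mat",cv2.minAreaRect(np.array([plane(c,p[0],3)[:2] for p in cs],np.float32)))
E
```

```text
[[ 0.898  0.44  -0.   ]
 [ 0.44  -0.898  0.   ]
 [ 0.    -0.    -1.   ]] [-3.06 -0.71  0.  ]
packet [257 171] [663.718 149.784]
packet [246 179] [640.539 180.789]
packet [262 205] [564.992 134.733]
packet [273 198] [584.76  103.851]
lid [298 172] [671.697  33.336]
lid [266 175] [663.331 128.376]
lid [274 199] [590.641 104.44 ]
lid [263 205] [573.072 136.577]
lid [256 202] [582.207 157.138]
lid [244 176] [660.841 193.443]
lid [232 178] [655.066 228.759]
lid [234 217] [538.476 220.582]
lid [248 220] [529.226 179.807]
lid [249 239] [473.882 176.165]
lid [290 235] [484.075  57.811]
lid [288 217] [536.791  63.459]
lid [301 213] [548.198  25.408]
mat ((558.4760131835938, -148.63088989257812), (169.58030700683594, 168.81350708007812), 69.53339385986328)
```

The picture shows the case at about (268,200), its bar along row 238, the packet at (259,188) and the mat at (358,213). The tool's yaw already nearly matches the packet's. I'll move above the packet next.

Call:
arm_command(deltas=[0.037,-0.032,-0.006,0,0,0,0.074,-0.064,-0.012,0,0,0,0.111,-0.096,-0.018,0,0,0,0.148,-0.128,-0.024,0,0,0,0.185,-0.16,-0.03,0,0,0,0.222,-0.192,-0.03,0,0,0,0.259,-0.224,-0.03,0,0,0,0.296,-0.256,-0.03,0,0,0], hand=-1)

```text
clock: 2.5
eef_pos: [450.6, -244.1, 272.7]
eef_rot: [3.06, 0.709, 0.001]
wrist_force: [0.4, -1.5, -0.5]
opening: 85.2
gripper_force: 0.0
```

Call:
arm_command(deltas=[0.037,-0.032,0,0,0,0,0.074,-0.064,0,0,0,0,0.111,-0.096,0,0,0,0,0.148,-0.128,0,0,0,0,0.185,-0.16,0,0,0,0,0.222,-0.192,0,0,0,0,0.259,-0.224,0,0,0,0,0.29,-0.25,0,0,0,0])

```text
clock: 3.3
eef_pos: [601.1, 109.0, 272.5]
eef_rot: [-3.06, -0.711, -0.001]
wrist_force: [0.6, -0.2, -0.5]
opening: 85.2
gripper_force: 0.0
```

```bash
cat >> h.py <<'E'
def info():
    s=state();R=Ro.from_rotvec(s["eef_rot"]).as_matrix()
    print("t",round(s["clock"],2),"pos",s["eef_pos"].round(1),"R",R.round(3).tolist(),"F",np.round(s["wrist_force"],1),"op",round(s["opening"],1),"g",round(s["gripper_force"],1)); return s,R
E
python3 - <<'E'
from h import *
np.set_printoptions(precision=1,suppress=True)
s,R=info();print(s["qpos"])
c=read_camera("wrist");cv2.imwrite("pics/w1.png",c["color"]);print(-c["R"].T@c["t"])
b=boxes_of("packet",c)
for x in b[:1]: print(x["p"],w(c,x["location"]))
t=trace("packet",c)
if t:
    cs=max(cv2.findContours(t[0]["pixels"].astype(np.uint8),0,2)[0],key=cv2.contourArea)
    for p in cv2.approxPolyDP(cs,6,True)[:,0]: print(p,plane(c,p,130)[:2],plane(c,p,82)[:2])
E
```

```text
t 3.3 pos [601.1 109.  272.5] R [[0.897, 0.441, 0.0], [0.441, -0.897, 0.001], [0.001, -0.0, -1.0]] F [ 0.6 -0.2 -0.5] op 85.2 g 0.0
[ 0.   0.3 -0.4  1.7  0.1  1.1 -1.5]
[672.7 144.1 404. ]
0.66 [625.8 141.3 128.5]
[262 104] [653.7 184.5] [650.4 191.6]
[263 197] [576.4 150.4] [559.5 151.5]
[311 202] [592.1 107. ] [578.  100.5]
[316 108] [671.4 140.9] [671.2 140.4]
```

View pics/w1.png

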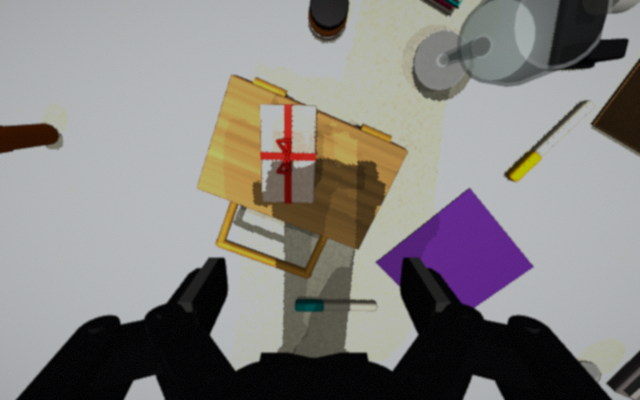

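The wrist view shows the packet square to the jaws at (288,153), with the bar from (220,240) to (308,272). I'll descend onto the packet.

Call:
arm_command(deltas=[0.017,-0.012,0.02,0,0,0,0.0335,-0.0235,0.05,0,0,0,0.0335,-0.0235,0.085,0,0,0,0.0335,-0.0235,0.115,0,0,0,0.0335,-0.0235,0.14,0,0,0,0.0335,-0.0235,0.158,0,0,0,0.0335,-0.0235,0.168,0,0,0,0.0335,-0.0235,0.168,0,0,0])

```text
clock: 4.25
eef_pos: [619.8, 141.0, 103.3]
eef_rot: [3.06, 0.708, -0.003]
wrist_force: [0.4, 0.3, 0.5]
opening: 85.3
gripper_force: 0.0
```

Call:
arm_command(deltas=[0,0,0,0,0,0,0,0,0,0,0,0,0,0,0,0,0,0,0,0,0,0,0,0,0,0,0,0,0,0,0,0,0,0,0,0,0,0,0,0,0,0,0,0,0,0,0,0], hand=1)

```text
clock: 5.05
eef_pos: [620.9, 142.2, 105.8]
eef_rot: [-3.06, -0.709, -0.003]
wrist_force: [-2.5, -1.3, 7.8]
opening: 49.2
gripper_force: 61.6
```

Call:
arm_command(deltas=[0,0,-0.006,0,0,0,0,0,-0.02,0,0,0,0,0,-0.04,0,0,0,0,0,-0.06,0,0,0,-0.01,0.013,-0.072,0,0,0,-0.03,0.038,-0.078,0,0,0,-0.055,0.07,-0.08,0,0,0,-0.08,0.102,-0.08,0,0,0])

```text
clock: 5.85
eef_pos: [592.9, 13.4, 185.6]
eef_rot: [3.06, 0.71, 0.002]
wrist_force: [0.9, -0.8, -1.6]
opening: 49.0
gripper_force: 62.3
```

```bash
python3 - <<'E'
from h import *
np.set_printoptions(precision=1,suppress=True)
info()
c=read_camera("scene");cv2.imwrite("pics/s1.png",c["color"][120:340,150:500])
for k in("packet","lid"):
  for x in boxes_of(k,c)[:1]: print(k,x["p"],w(c,x["location"]))
E
```

```text
t 5.85 pos [592.9  13.4 185.6] R [[0.898, 0.44, 0.001], [0.44, -0.898, -0.0], [0.001, 0.001, -1.0]] F [ 0.9 -0.8 -1.6] op 49.0 g 62.3
packet 0.93 [616.8  25.8 214.4]
lid 0.76 [604.1 136.   85.4]
```

View pics/s1.png

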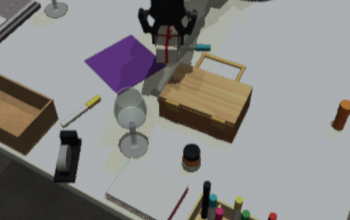

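The packet is held level at (170,45) in the crop and the lid is closed. I'll carry it to the mat.

Call:
arm_command(deltas=[-0.025,0.032,0,0,0,0,-0.055,0.07,0.01,0,0,0,-0.083,0.106,0.03,0,0,0,-0.1,0.128,0.06,0,0,0,-0.103,0.132,0.09,0,0,0,-0.103,0.132,0.12,0,0,0,-0.103,0.132,0.14,0,0,0,-0.103,0.132,0.15,0,0,0])

```text
clock: 6.8
eef_pos: [558.4, -148.1, 33.0]
eef_rot: [-3.059, -0.71, 0.002]
wrist_force: [-0.4, 0.0, -0.8]
opening: 49.3
gripper_force: 62.6
```

Call:
arm_command(deltas=[0,0,0.001,0,0,0,0,0,0.002,0,0,0,0,0,0.003,0,0,0,0,0,0.004,0,0,0,0,0,0.005,0,0,0,0,0,0.006,0,0,0,0,0,0.007,0,0,0])

```text
clock: 7.5
eef_pos: [559.1, -148.6, 27.4]
eef_rot: [3.06, 0.71, 0.0]
wrist_force: [0.1, -0.3, -1.4]
opening: 49.3
gripper_force: 62.6
```

Call:
arm_command(deltas=[0,0,0.001,0,0,0,0,0,0.001,0,0,0,0,0,0.002,0,0,0,0,0,0.002,0,0,0])

```text
clock: 7.9
eef_pos: [559.0, -148.6, 26.7]
eef_rot: [3.06, 0.709, -0.0]
wrist_force: [-10.8, 2.5, 28.4]
opening: 49.3
gripper_force: 66.0
```

Call:
arm_command(deltas=[0,0,-0.0015,0,0,0,0,0,-0.0015,0,0,0])

```text
clock: 8.1
eef_pos: [559.1, -148.6, 27.1]
eef_rot: [3.06, 0.71, 0.001]
wrist_force: [-0.4, -0.7, -1.4]
opening: 49.2
gripper_force: 62.7
```

Call:
arm_command(deltas=[0,0,0,0,0,0,0,0,0,0,0,0,0,0,0,0,0,0,0,0,0,0,0,0,0,0,0,0,0,0,0,0,0,0,0,0], hand=-1)

```text
clock: 8.7
eef_pos: [559.0, -148.6, 26.8]
eef_rot: [-3.06, -0.71, 0.0]
wrist_force: [-0.2, 0.4, -0.4]
opening: 85.4
gripper_force: 0.0
```

Call:
arm_command(deltas=[0,0,-0.01,0,0,0,0,0,-0.03,0,0,0,0,0,-0.06,0,0,0,0,0,-0.1,0,0,0,0,0,-0.14,0,0,0,0,0,-0.18,0,0,0,0,0,-0.22,0,0,0,0,0,-0.22,0,0,0])

```text
clock: 9.5
eef_pos: [561.2, -148.9, 253.2]
eef_rot: [3.057, 0.709, 0.012]
wrist_force: [-0.1, -0.2, 0.3]
opening: 85.8
gripper_force: 0.0
```

```bash
python3 - <<'E'
from h import *
np.set_printoptions(precision=1,suppress=True)
s,R=info();print(s["qpos"].round(3))
for n in("top","scene"):
  c=read_camera(n)
  for x in boxes_of("packet",c)[:1]: print("packet",x["p"],w(c,x["location"]))
c=read_camera("wrist");cv2.imwrite("pics/w2.png",c["color"])
for k in("lid","packet"):
  t=trace(k,c)
  if t:
    cs=max(cv2.findContours(t[0]["pixels"].astype(np.uint8),0,2)[0],key=cv2.contourArea)
    for p in cv2.approxPolyDP(cs,4,True)[:,0]: print(k,p,plane(c,p,82 if k=="lid" else 51)[:2])
E
```

```text
t 9.5 pos [ 561.2 -148.9  253.2] R [[0.898, 0.44, 0.008], [0.44, -0.898, -0.002], [0.007, 0.005, -1.0]] F [-0.1 -0.2  0.3] op 85.8 g 0.0
[ 0.4  0.3 -0.3  1.8  0.1  1.1 -1.1]
packet 0.68 [ 538.  -147.5   52.1]
packet 0.89 [ 577.9 -135.6   58.4]
lid [0 0] [588.8 163.1]
lid [ 0 61] [539.6 156. ]
lid [97 99] [545.8  69.9]
lid [ 86 146] [497.8  69.1]
lid [  3 114] [493.3 146.5]
lid [  0 127] [479.6 147.3]
lid [ 96 161] [487.3  56.8]
lid [112 105] [546.6  56. ]
lid [141 117] [548.   28.5]
lid [153 115] [554.8  18.8]
lid [180   0] [656.2  25.7]
packet [297 132] [ 597.5 -110. ]
packet [292 138] [ 589.4 -107.9]
packet [293 211] [ 514.6 -143.8]
packet [332 213] [ 532.2 -185.5]
packet [337 136] [ 612.5 -150.2]
```

View pics/w2.png

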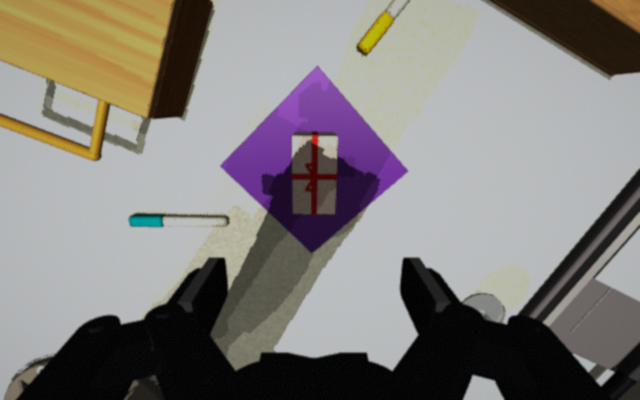

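The packet (314,174) sits centred on the mat (314,161), upright. Next I turn and move over the bar, with the fingers narrowed to under 50.

Call:
arm_command(deltas=[0.006,-0.034,0,0,0,-8.5,0.013,-0.068,0,0,0,-17,0.019,-0.102,0,0,0,-25.5,0.026,-0.136,0,0,0,-34,0.032,-0.17,0,0,0,-42.5,0.039,-0.203,0,0,0,-51,0.045,-0.237,0,0,0,-59.5,0.0515,-0.271,0,0,0,-68], hand=-0.08)

```text
clock: 10.65
eef_pos: [485.1, 118.6, 246.3]
eef_rot: [-2.133, -2.306, 0.001]
wrist_force: [0.7, -0.1, 0.3]
opening: 46.0
gripper_force: 0.0
```

Call:
arm_command(deltas=[0,0,0.02,0,0,0,0,0,0.05,0,0,0,0,0,0.05,0,0,0])

```text
clock: 10.95
eef_pos: [483.9, 116.9, 193.6]
eef_rot: [-2.137, -2.298, 0.007]
wrist_force: [-0.2, 0.2, -0.3]
opening: 46.0
gripper_force: 0.0
```

```bash
cat > bar.py <<'E'
from h import *
import sys
np.set_printoptions(precision=1,suppress=True)
s,R=info();print(s["qpos"].round(3))
c=read_camera("wrist");cv2.imwrite(f"pics/{sys.argv[1]}.png",c["color"])
hsv=cv2.cvtColor(c["color"],cv2.COLOR_BGR2HSV)
for k in("lid_bar","lid"):
  for x in boxes_of(k,c)[:1]: print(k,x["p"],w(c,x["location"]))
t=trace("lid",c)
for x in t[:1]:
    cs=max(cv2.findContours(x["pixels"].astype(np.uint8),0,2)[0],key=cv2.contourArea)
    for p in cv2.approxPolyDP(cs,4,True)[:,0]: print(p,plane(c,p,82)[:2],plane(c,p,76)[:2])
E
python3 bar.py w3
```

```text
t 10.95 pos [483.9 116.9 193.6] R [[-0.072, 0.997, -0.006], [0.997, 0.072, -0.001], [-0.0, -0.006, -1.0]] F [-0.2  0.2 -0.3] op 46.0 g 0.0
[ 0.2  0.2 -0.6  2.   0.2  0.9 -0.5]
lid_bar 0.94 [599.1 141.7  84.1]
lid 0.69 [600.3 148.9  79.1]
[310 127] [477.  178.7] [477.  178.3]
[312 259] [486.9  62.5] [487.   59.2]
[357 259] [527.6  65.6] [528.8  62.4]
[355 250] [524.7  74.4] [525.8  71.4]
[321 246] [494.   76.1] [494.3  73.2]
[323 139] [488.  170.2] [488.2 169.6]
[380 136] [533.  175.8] [534.3 175.3]
[384 146] [537.3 168.2] [538.7 167.6]
[377 255] [545.1  71. ] [546.7  67.9]
[391 262] [558.8  64.9] [560.7  61.6]
[417 299] [589.3  27.5] [592.   23.4]
[443 294] [612.8  34.9] [616.   30.9]
[507 298] [674.   35.1] [678.7  31.1]
[559  75] [659.8 229.9] [664.2 230.7]
[392  73] [535.4 222.3] [536.8 223. ]
[384 125] [534.9 184.5] [536.3 184.2]
```

View pics/w3.png

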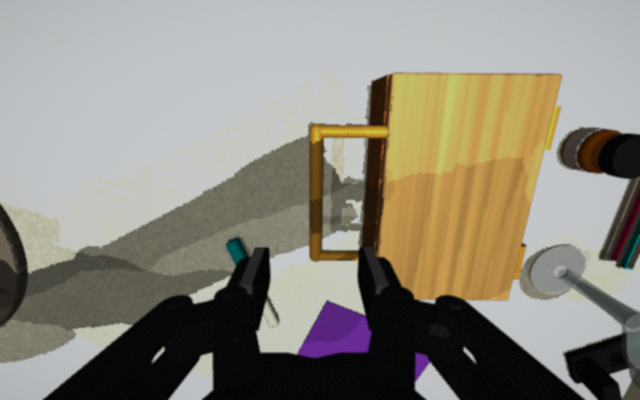

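The bar shows from (316,127) to (316,259), about x 486.5, y 120, with yaw near 4.5°. That agrees with the 55 mm from bar to lid edge. I'll descend and pinch it.

Call:
arm_command(deltas=[0.003,0.003,0.02,0,0,0,0.003,0.003,0.05,0,0,0,0.003,0.003,0.08,0,0,0,0.003,0.003,0.105,0,0,0,0.003,0.003,0.118,0,0,0,0.003,0.003,0.125,0,0,0,0.003,0.003,0.125,0,0,0,0.003,0.003,0.125,0,0,0])

```text
clock: 11.95
eef_pos: [489.4, 120.8, 72.9]
eef_rot: [2.14, 2.299, 0.002]
wrist_force: [-0.4, -0.3, -0.1]
opening: 46.4
gripper_force: 0.0
```

Call:
arm_command(deltas=[0,0,0,0,0,0,0,0,0,0,0,0,0,0,0,0,0,0,0,0,0,0,0,0,0,0,0,0,0,0,0,0,0,0,0,0,0,0,0,0,0,0,0,0,0,0,0,0], hand=1)

```text
clock: 12.75
eef_pos: [485.2, 120.1, 71.8]
eef_rot: [-2.138, -2.299, 0.009]
wrist_force: [-25.7, -1.6, 24.0]
opening: 9.9
gripper_force: 58.7
```

```bash
python3 - <<'E'
from h import *
s,R=info();print(s["qpos"].round(3), s["moment"].round(2))
E
```

```text
t 12.75 pos [485.2 120.1  71.8] R [[-0.072, 0.997, -0.006], [0.997, 0.072, -0.003], [-0.002, -0.006, -1.0]] F [-25.7  -1.6  24. ] op 9.9 g 58.7
[ 0.089  0.433 -0.551  2.102  0.348  0.701 -0.619] [-0.37  5.45 -0.1 ]
```

Gripped, but strained a few mm against the command, so I'll relieve that first.

Call:
arm_command(deltas=[0,-0.002,-0.0015,0,0,0,0,-0.004,-0.003,0,0,0,0,-0.004,-0.003,0,0,0,0,-0.004,-0.003,0,0,0])

```text
clock: 13.15
eef_pos: [484.9, 120.2, 75.0]
eef_rot: [2.14, 2.299, 0.0]
wrist_force: [0.5, -1.2, -2.4]
opening: 9.7
gripper_force: 58.8
```

```bash
python3 - <<'E'
from h import *
s,R=info();print(s["qpos"].round(3), s["moment"].round(2))
c=read_camera("wrist");cv2.imwrite("pics/w4.png",c["color"][180:400,160:480])
E
```

```text
t 13.15 pos [484.9 120.2  75. ] R [[-0.071, 0.997, 0.0], [0.997, 0.071, -0.0], [-0.0, 0.0, -1.0]] F [ 0.5 -1.2 -2.4] op 9.7 g 58.8
[ 0.093  0.425 -0.554  2.105  0.344  0.699 -0.617] [-0.27  0.03 -0.05]
```

View pics/w4.png

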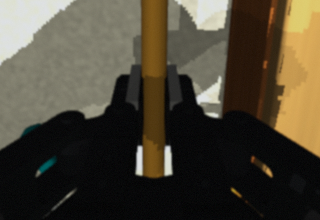

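The picture shows the bar pinched squarely between the pads at (153,90), and the forces have relaxed. Now I swing the lid along a 185 mm arc, tool kept pointing down.

Call:
arm_command(deltas=[0,0.0003,-0.008,0,0,0,0,0.0013,-0.019,0,0,0,0,0.003,-0.03,0,0,0,0,0.0053,-0.041,0,0,0,0,0.0083,-0.0517,0,0,0,0,0.0119,-0.0622,0,0,0,0,0.0161,-0.0724,0,0,0,0,0.0209,-0.0824,0,0,0])

```text
clock: 14.0
eef_pos: [504.7, 121.5, 157.8]
eef_rot: [-2.139, -2.299, 0.003]
wrist_force: [-5.2, -4.0, -1.7]
opening: 9.6
gripper_force: 58.3
```

```bash
python3 - <<'E'
from h import *
s,R=info();print(s["moment"].round(2))
E
```

```text
t 14.0 pos [504.7 121.5 157.8] R [[-0.072, 0.997, -0.002], [0.997, 0.072, -0.001], [-0.001, -0.002, -1.0]] F [-5.2 -4.  -1.7] op 9.6 g 58.3
[-0.87  1.64 -0.06]
```

Call:
arm_command(deltas=[0,0.0064,-0.0113,0,0,0,0,0.0135,-0.0221,0,0,0,0,0.0214,-0.0323,0,0,0,0,0.03,-0.042,0,0,0,0,0.0392,-0.0511,0,0,0,0,0.0491,-0.0595,0,0,0,0,0.0595,-0.0672,0,0,0,0,0.0704,-0.0741,0,0,0])

```text
clock: 14.8
eef_pos: [574.5, 126.5, 234.1]
eef_rot: [-2.14, -2.299, 0.005]
wrist_force: [-24.5, -10.7, 34.8]
opening: 9.4
gripper_force: 62.7
```

```bash
python3 - <<'E'
from h import *
s,R=info();print(s["moment"].round(2))
E
```

```text
t 14.8 pos [574.5 126.5 234.1] R [[-0.071, 0.997, -0.003], [0.997, 0.071, -0.002], [-0.002, -0.003, -1.0]] F [-24.5 -10.7  34.8] op 9.4 g 62.7
[-2.21  5.84 -0.25]
```

The force points radially outward: the true arc centre sits about 4 mm higher than I assumed. I'll correct for that and continue more slowly.

Call:
arm_command(deltas=[-0.001,0.0009,-0.0039,0,0,0,-0.001,0.0073,-0.0075,0,0,0,-0.001,0.0172,-0.0124,0,0,0,-0.0015,0.0275,-0.0167,0,0,0,-0.0015,0.0379,-0.0204,0,0,0,-0.0015,0.0486,-0.0235,0,0,0,-0.0015,0.0594,-0.026,0,0,0,-0.0015,0.0704,-0.0277,0,0,0])

```text
clock: 15.6
eef_pos: [647.7, 131.0, 261.0]
eef_rot: [2.139, 2.299, 0.003]
wrist_force: [-4.5, 0.4, 10.0]
opening: 9.8
gripper_force: 60.5
```

```bash
python3 - <<'E'
from h import *
s,R=info();print(s["moment"].round(2))
E
```

```text
t 15.6 pos [647.7 131.  261. ] R [[-0.072, 0.997, 0.002], [0.997, 0.072, 0.001], [0.001, 0.002, -1.0]] F [-4.5  0.4 10. ] op 9.8 g 60.5
[ 0.07  1.47 -0.15]
```

Call:
arm_command(deltas=[0,0.0073,-0.0018,0,0,0,0,0.0129,-0.0022,0,0,0,0,0.0184,-0.0026,0,0,0,0,0.0221,-0.0026,0,0,0,0,0.024,-0.0026,0,0,0,0,0.024,-0.0026,0,0,0,0,0.024,-0.0026,0,0,0,0,0.024,-0.0026,0,0,0])

```text
clock: 16.4
eef_pos: [670.6, 132.8, 262.3]
eef_rot: [2.14, 2.3, 0.003]
wrist_force: [-0.5, 3.0, 5.3]
opening: 9.0
gripper_force: 62.9
```

```bash
python3 - <<'E'
from h import *
np.set_printoptions(precision=1,suppress=True)
s,R=info();print(s["moment"].round(2))
c=read_camera("scene");cv2.imwrite("pics/s5.png",c["color"])
for x in boxes_of("packet",c)[:1]: print("packet",x["p"],w(c,x["location"]))
hp=[670,134.5,76];print(proj(c,hp),proj(c,[670,134.5,261]),proj(c,[663,234,76]),proj(c,[663,234,206]),proj(c,[677.5,35,76]),proj(c,[677.5,35,206]))
I=cv2.resize(c["color"][100:330,200:480],None,fx=2.5,fy=2.5);cv2.imwrite("pics/s5c.png",I)
E
```

```text
t 16.4 pos [670.6 132.8 262.3] R [[-0.072, 0.997, 0.001], [0.997, 0.072, 0.001], [0.001, 0.001, -1.0]] F [-0.5  3.   5.3] op 9.0 g 62.9
[ 0.8  0.2 -0.1]
packet 0.74 [ 576.8 -136.    54. ]
[345.4 231.5] [348.1 177.7] [384.5 245.8] [389.9 209.6] [308.2 218.1] [306.8 181.5]
```

View pics/s5c.png

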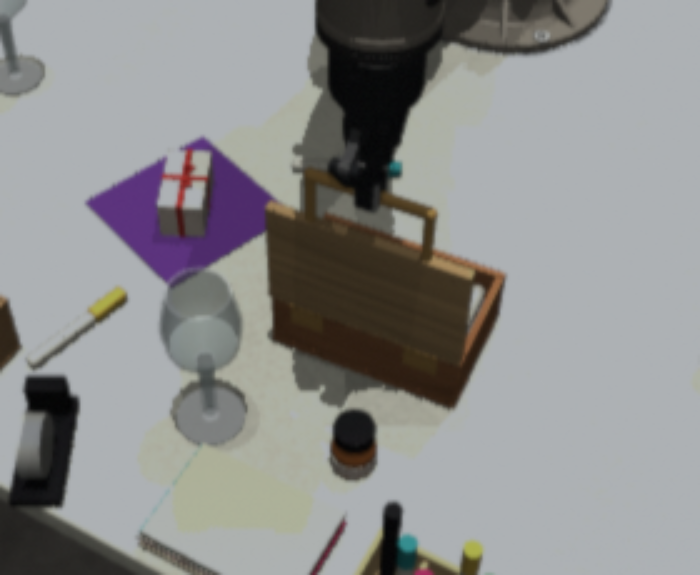

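The lid stands upright: its top corners at (267,205) and (474,270) fall within about 4 px of the upright prediction. The packet is centred on the mat and nothing else has moved. I'll let it settle, then hand in.

Call:
arm_command(deltas=[0,0,0,0,0,0,0,0,0,0,0,0,0,0,0,0,0,0,0,0,0,0,0,0,0,0,0,0,0,0,0,0,0,0,0,0,0,0,0,0,0,0,0,0,0,0,0,0])

```text
clock: 17.3
eef_pos: [670.6, 132.8, 262.3]
eef_rot: [2.14, 2.3, 0.003]
wrist_force: [-1.3, 2.7, 4.9]
opening: 9.3
gripper_force: 62.9
```

```bash
python3 - <<'E'
from h import *
info();print(hand_in())
E
```

```text
t 17.3 pos [670.6 132.8 262.3] R [[-0.072, 0.997, 0.001], [0.997, 0.072, 0.001], [0.001, 0.001, -1.0]] F [-1.3  2.7  4.9] op 9.3 g 62.9
the job is handed in; nothing more can be done
None
```

I handed the job in at 17.3 s with the packet released upright near the middle of the mat and the lid held still and upright by its bar; the hand-in call did not return a verdict.

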